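# Take the rotor cover out of the bench centrifuge and shut its lid

## Task

Unlock the centrifuge's rotor cover by turning its bar grip counter-clockwise (seen from above) to its stop, lift the cover straight out and set it down flat, grip upward, in the shallow square steel tray, without dropping it. Then lower the centrifuge's lid gently until it is fully shut, and leave the tube rack, beaker, jar, bowl and the rest of the bench undisturbed.

Things in the scene. Friction and masses are not known exactly. Their poses are not given: they have to be found in the camera images.
- cover_grip (a point): Centre of the rotor cover's bar grip, the point to grasp. Cover: loose aluminium cap, 96 mm across, 28 mm high, about 0.25 kg; on its flat top stands a bar grip 66 mm long (own x axis), 18 mm thick (y) and 44 mm high. This point is 22 mm above the cap's top and 50 mm above the skirt's lower edge. The bar starts 0.85 to 1.4 rad clockwise (from above) of the seat's x axis, locked.
- cover_key (a point): Centre of the underside of the steel T-key under the cap, on the cover's axis, 48 mm below the grip point. The key, 50 x 16 mm, is parallel to the bar grip and caught below the rotor hub's slotted plate; it passes the slot only with the bar parallel to the seat's x axis (within about 6 degrees), where a stop ends the counter-clockwise turn. Little friction, 2.5 mm sideways play.
- seat (a point): Fixed point on the rotor's vertical axis at the top of its hub, 78 mm above the bench, 52 mm below the deck. Axes: z up, x from the front panel to the lid hinge, y along the hinge. The locked cover's grip point is 28 mm above it; unlocked, the cover comes straight up (not by itself) and its skirt clears the deck after rising 75 mm. The rotor does not turn.
- centrifuge: Fixed white box with a blue foot band, 270 mm (x) by 220 mm (y), deck 130 mm above the bench, a round bowl of 160 mm diameter open in the deck with the rotor and cover in it. Origin: centre of its underside, below the rotor's axis. Axes as the seat's: the front panel is at -x, the lid hinge at +x.
- lid (a joint): Opening of the centrifuge's lid in rad: 0 fully shut, flat on the deck; starts at 1.75 to 2.0, leaning back past upright. Stiff hinge: the lid stays where it is left, even just short of shut, and takes about 5 N near its free edge to move. Flat white plate, 205 mm from hinge to free edge, 214 mm wide, 10 mm thick, no handle: push its outer (back) face near the free edge.
- lid_hinge (a point): Fixed point at the middle of the lid's hinge line, 130 mm above the bench, 115 mm from the rotor's axis along the seat's x; same axes as the seat. At lid angle a the inner face runs from here 205 mm along (-cos a) x + (sin a) z; the outer face lies 10 mm off it, along (sin a) x + (cos a) z.
- lid_edge (a point): Point on the lid at the middle of its free edge, on the outer face (10 mm from the inner face); it moves with the lid. At lid angle 0 it is 140 mm above the bench.
- tray_in (a point): Centre of the inner floor (3 mm above the bench) of the shallow square steel tray: 150 by 150 mm outside, 144 mm inside, walls 20 mm high over the bench, fixed. With the cover lying flat in it the grip point is 50 mm above this point. It has one of two places, changing places with the tube rack.
- tube_rack: Bystander: white rack with blue-capped tubes, 110 by 120 mm, 80 mm high, loose; origin under its centre on the bench.
- beaker: Bystander: glass beaker, 72 mm across, 90 mm high, loose; origin under its centre.
- reagent: Bystander: brown glass jar, 66 mm across, 120 mm high, loose; origin under its centre.
- mortar: Bystander: white ceramic bowl, 100 mm across, 55 mm high, loose; origin under its centre.
- spatula: Bystander: spatula with a white handle, 170 mm long, lying on the bench; loose.
- tip_box: Bystander: grey box with a clear cover, 120 by 80 mm, 68 mm high, loose; origin under its centre.
- wash_bottle: Bystander: white plastic bottle with a blue cap, 68 mm across, 160 mm high, loose; origin under its centre.
There are look-alikes about, which are no part of the job. Leave any pink or turquoise look-alike of the part that bears cover_grip alone. Of the things shaped like the part that bears tray_in, the bare steel one is meant.

How it is judged:
By the outcome, as a careful person would: the job done as asked, in the order asked, and still so for the second after the job is handed in, with the robot touching nothing.
It also fails if it takes over 70 s, if anything falls off the work surface, if the arm or the gripper's body presses on something with over 40 N, if the wrist force passes 120 N, or if a joint passes its speed limit or range.

## Robot

A 6-joint arm with a two-finger parallel gripper is mounted at the origin on the work surface. World frame = base frame: x ahead of the robot, y to its left, z up, the work surface at z = 0. Lengths are in m, angles in rad, forces in N, time in s.
With the tool pointing down it reaches from about 0.375 to 0.825 m from the base axis. Payload 5.5 kg.
Tool frame: the origin (TCP) lies at the very end of the fingers, on their centre line; the grasp point (between the pads) lies 19 mm behind it; x points along the fingers, y is the direction in which the jaws open and shut, and the axes are right-handed (so a half turn about x gives the same grasp; the last joint's range is limited). The gripper opens to 85 mm and grips with 20 to 120 N. Pads are 22 mm wide; open, the fingers measure 114 mm over their backs; the gripper's body (76 mm by 85 mm) begins 54 mm behind the grasp point. The pads swing forward as they close: fully open they stand 13 mm farther back than shut.
Start: joints at [-1.328, 0.314, -0.047, 1.21, 0, 1.571], TCP at [0.144, -0.582, 0.231] pointing down, gripper open.
Joint ranges: [-2.67, 2.67], [-0.69, 1.73], [-1.03, 1.25], [-2.08, 2.16], [-1.42, 1.45], [-3.14, 3.14]. Speed limits (rad/s): [2.39, 2.39, 3.01, 3.14, 3.14, 3.14].

## Interface

Orientations are given as a unit quaternion [w, x, y, z].
In Python, from rig import get_state, eyes, manip gives the robot as it stands.
- The arm moves only by the tool move_arm, never from a script. Its argument "deltas" is a list of rows, each an object of numbers: "dx", "dy", "dz": the shift along the tool's x, y, z in cm; "ax", "ay", "az": the turn, a rotation vector about the tool's x, y, z in rad. In form: [{"dx": .., "dy": .., "dz": .., "ax": .., "ay": .., "az": ..}, ...]. A call has exactly 5 rows; each row is the pose to reach, as a shift and turn from the pose measured when the call began, along the tool's axes at that moment; what a row does not reach only later rows make up. A row lasts 1/8 s, in which the tool goes at most 62.5 mm and 10.7 degrees, less where a joint would pass 70% of its speed; a pose out of reach is approached as far as the arm can. A call with a gripper value outside its range is refused whole. "grip" is the closure, from 0 (fully open) to 1 (shut), set as the call begins (left out, the last holds). The fingers move at their own pace and stop on an object; "squeeze" is the grip in N (left out, the last holds). Time passes only in rows, so rows that repeat a pose let the fingers close, or fill a call up. It gives the time, the measured TCP pose, the force and the opening at its end, in the units of the state.
- get_state(): the state, without advancing time (a new reading comes with each control period).
- eyes.grab_frame(name): name is "scene" or "top" or "wrist"; returns the picture (420x560x3 uint8, red, green, blue); there is no depth.
- eyes.get_calibration(name): a dict with "camera_matrix" (3x3 intrinsics, pixels), "distortion" ([k1, k2, p1, p2, k3] as OpenCV has them; the pictures are not rectified), "R" (3x3) and "t" (3): a world point X has camera coordinates R X + t. Camera axes: x right, y down, z forward; pixel columns grow to the right and rows downward; lengths in m; the calibration is good to about 2 mm. A picture is of the moment at which its call begins: read the wrist's pose just before it. get_calibration takes no time and is no camera call; for the wrist camera it gives the pose at the moment of the call.
- manip.hand_in(): hands the job in, once; it reports no verdict.
The state is a dict: "time_s": time; "joint_pos": joint angles; "dq": joint speeds; "effort": joint torques, N m; "position": TCP position; "orientation": TCP orientation; "ft_force": force on the tool from outside, world axes, zero at the start; "torque": the same for the moment, N m; "opening": finger opening in m.
Only numpy, scipy, OpenCV 4.12 (cv2) and the standard library are available. Lean on these libraries where they do the work, as an engineer would, in place of code of your own. Each camera call takes 0.05 s, during which the arm holds its last target.

## Working session

There is one attempt and no reset: what is moved stays moved. The work goes in short steps, Python scripts to look and compute and a tool call to move; the robot and the scene stay as the last step left them, time stands still between calls to the robot, and variables do not carry over. Pictures are saved under pics/ and viewed, and the job is handed in when it is done.

Besides the shell and the picture viewer there is one more tool, called after "Call:" by a JSON object that holds its "api" and its "payload". move_arm: Moves the arm, as the interface text tells. Its arguments: {"type":"object","properties":{"deltas":{"type":"array"},"grip":{"type":"number"},"squeeze":{"type":"number"}},"required":["deltas"]}

```bash
ls; mkdir -p pics
python3 - <<'E'
from rig import get_state, eyes
import cv2
print(get_state())
for n in ("scene","top","wrist"):
    im=eyes.grab_frame(n); cv2.imwrite(f"pics/{n}0.png",im[:,:,::-1])
    c=eyes.get_calibration(n); print(n,c)
E
```

```text
pics
{'time_s': 0.0, 'joint_pos': array([-1.32799854e+00,  3.14211562e-01, -4.80385335e-02,  1.21018370e+00,
        2.33932115e-05,  1.57082328e+00]), 'dq': array([-7.36361747e-04, -1.64372633e-03, -1.43986776e-04,  1.11118564e-03,
        2.59264406e-05,  5.44477597e-04]), 'effort': array([-2.15379354e-03, -5.39589536e+01,  3.39748871e+01,  1.93154742e-02,
       -1.08960860e-04, -2.19747437e-05]), 'position': array([ 0.1441271 , -0.58186675,  0.23046099]), 'orientation': array([-0.08504611, -0.70184163, -0.08619746,  0.70196544]), 'ft_force': array([ 0.93527204,  0.40863545, -0.27894516]), 'torque': array([-0.02696223, -0.00725652, -0.00828225]), 'opening': 0.08579946134642068}
scene {'camera_matrix': array([[421.10761041,   0.        , 287.19605957],
       [  0.        , 421.10761041, 216.03821375],
       [  0.        ,   0.        ,   1.        ]]), 'distortion': array([-0.08113848,  0.        ,  0.        ,  0.        ,  0.        ]), 'R': array([[-0.46010612,  0.8876896 , -0.01759363],
       [ 0.70636249,  0.3539717 , -0.61298945],
       [-0.53791672, -0.29446768, -0.78989
[... 292 characters left out ...]
    ,  0.        ,  0.        ]), 'R': array([[ 0.00288943, -0.99998709,  0.00418039],
       [-0.97834153, -0.00369209, -0.20696428],
       [ 0.20697704, -0.00349184, -0.97833957]]), 't': array([0.04067721, 0.56126048, 1.283398  ])}
wrist {'camera_matrix': array([[318.96810985,   0.        , 278.90877605],
       [  0.        , 318.96810985, 204.39338273],
       [  0.        ,   0.        ,   1.        ]]), 'distortion': array([-0.0178101,  0.       ,  0.       ,  0.       ,  0.       ]), 'R': array([[ 0.24122051, -0.97046863, -0.0018177 ],
       [-0.92311234, -0.23002674,  0.30814171],
       [-0.29945999, -0.07265216, -0.95133873]]), 't': array([-0.59879675, -0.04068963,  0.38002911])}
```

View pics/scene0.png

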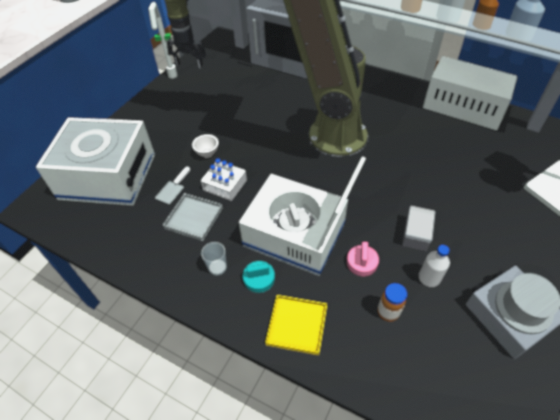

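View pics/top0.png

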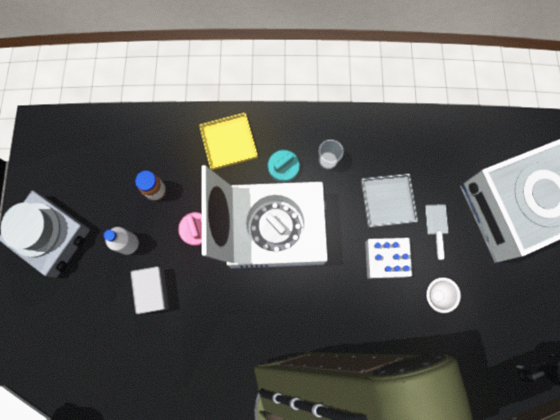

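View pics/wrist0.png

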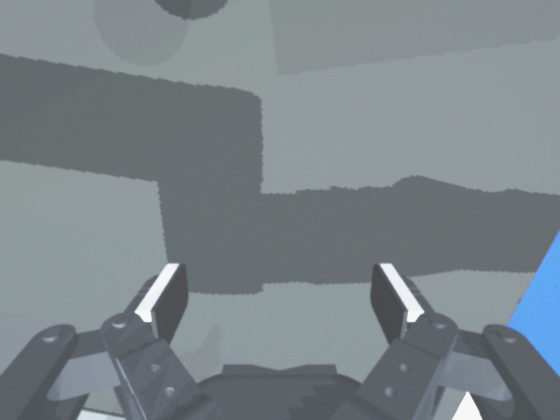

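Run:
```python
import cv2
t=cv2.imread("pics/top0.png"); s=cv2.imread("pics/scene0.png")
a=t[150:285,190:340]; cv2.imwrite("pics/top0c.png",cv2.resize(a,None,fx=5,fy=4.4 if 0 else 4.4,interpolation=cv2.INTER_CUBIC) if 0 else cv2.resize(a,(660,594),interpolation=cv2.INTER_CUBIC))
a=t[160:290,350:430]; cv2.imwrite("pics/top0t.png",cv2.resize(a,None,fx=4.5,fy=4.5,interpolation=cv2.INTER_CUBIC))
a=s[150:280,230:380]; cv2.imwrite("pics/scene0c.png",cv2.resize(a,None,fx=4.5,fy=4.5,interpolation=cv2.INTER_CUBIC))
```

```text
(no output)
```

View pics/top0c.png

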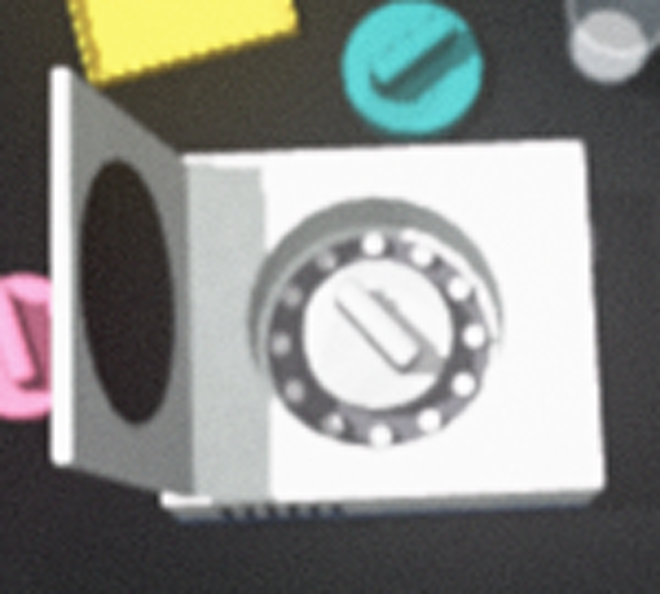

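View pics/top0t.png

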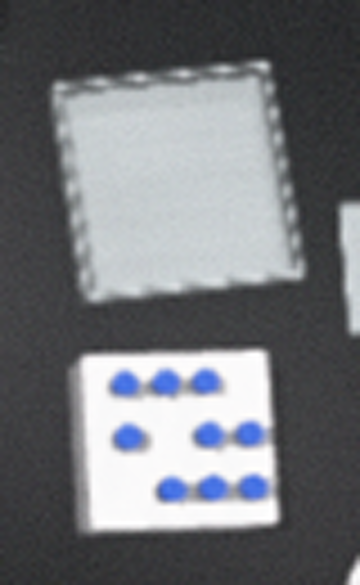

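View pics/scene0c.png

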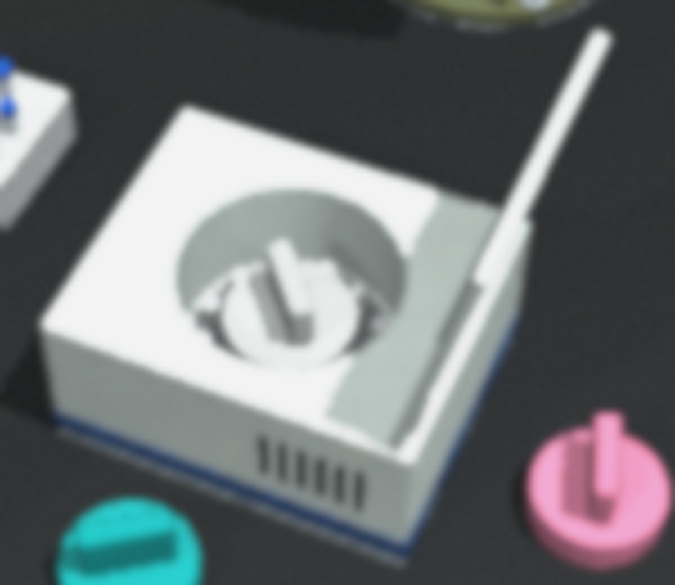

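```bash
cat > h.py <<'E'
import numpy as np, cv2, json
from scipy.optimize import least_squares
from scipy.spatial.transform import Rotation as Rot
def proj(c,P):
    P=np.atleast_2d(P).astype(float)
    r,_=cv2.Rodrigues(c["R"]); p,_=cv2.projectPoints(P,r,c["t"],c["camera_matrix"],c["distortion"]); return p[:,0]
def ray(c,uv,z):
    uv=np.atleast_2d(uv).astype(float)
    n=cv2.undistortPoints(uv[:,None],c["camera_matrix"],c["distortion"])[:,0]
    d=np.c_[n,np.ones(len(n))]@c["R"]; o=-c["R"].T@c["t"]
    z=np.broadcast_to(z,len(d)); return o+d*((z-o[2])/d[:,2])[:,None]
E
python3 - <<'E'
from h import *
from rig import eyes
c=eyes.get_calibration("top"); s=eyes.get_calibration("scene")
T=lambda p:np.array(p)/4.4+[190,150]
S=lambda p:np.array(p)/4.5+[230,150]
q=T([(583,142),(605,488),(185,155),(165,495)]); print("deck corners FR FL.. ",ray(c,q,.13))
print("bar",ray(c,T([(345,290),(408,365)]),.128))
b=ray(c,T([(345,290),(408,365)]),.128);print(b.mean(0))
tr=np.array([(55,85),(268,65),(303,275),(92,300)])/4.5+[350,160]
t=ray(c,tr,.02);print("tray",t,t.mean(0), np.linalg.norm(np.diff(t,axis=0),axis=1))
# scene deck corners: (43,323) front +x; (187,107) front -x ; (408,462) back +x
print("scene deck",ray(s,S([(43,323),(187,107),(410,462)]),.13))
print("bowl top",ray(c,T([(250,310),(502,315),(375,198),(385,447)]),.13))
E
```

```text
deck corners FR FL..  [[ 0.63726865 -0.06664462  0.13      ]
 [ 0.41709364 -0.07701343  0.13      ]
 [ 0.62773138  0.18610193  0.13      ]
 [ 0.41179353  0.19294041  0.13      ]]
bar [[0.54104214 0.08371181 0.128     ]
 [0.49362769 0.04414497 0.128     ]]
[0.51733492 0.06392839 0.128     ]
tray [[ 0.68017335 -0.19887439  0.02      ]
 [ 0.69576568 -0.34721371  0.02      ]
 [ 0.54898707 -0.36288148  0.02      ]
 [ 0.53164792 -0.21869207  0.02      ]] [ 0.61414351 -0.28191541  0.02      ] [0.14915654 0.14761246 0.1452282 ]
scene deck [[ 0.63619081 -0.06243209  0.13      ]
 [ 0.41664501 -0.07149941  0.13      ]
 [ 0.62607925  0.20544842  0.13      ]]
bowl top [[ 0.5276628   0.14280265  0.13      ]
 [ 0.52507961 -0.01434651  0.13      ]
 [ 0.59996702  0.0653024   0.13      ]
 [ 0.44209055  0.05813847  0.13      ]]
```

```bash
cat >> h.py <<'E'
def st():
    from rig import get_state
    s=get_state(); q=s["orientation"]; R=Rot.from_quat(np.r_[q[1:],q[0]]).as_matrix(); return s,s["position"],R
def Rdown(yaw_y):
    "tool x down, tool y at world angle yaw_y (deg)"
    a=np.radians(yaw_y); x=np.array([0,0,-1.]); y=np.array([np.cos(a),np.sin(a),0]); return np.c_[x,y,np.cross(x,y)]
def plan(p,yaw):
    s,p0,R0=st(); R=Rdown(yaw)
    d=R0.T@(np.array(p)-p0)*100; w=Rot.from_matrix(R0.T@R).as_rotvec()
    print("pos",p0.round(4),"yaw",np.degrees(np.arctan2(R0[1,1],R0[0,1])).round(2),"tilt",np.degrees(np.arccos(-R0[2,0])).round(2),"j",s["joint_pos"].round(3),"F",s["ft_force"].round(1),"t",s["time_s"])
    print("d_cm",d.round(2),"rot",w.round(4))
E
python3 - <<'E'
from h import *
for y in (129.9,-50.1): plan([.518,.064,.26],y)
s,p,R=st();print(R.round(3))
E
```

```text
pos [ 0.1441 -0.582   0.2306] yaw -76.09 tilt 0.07 j [-1.328  0.314 -0.048  1.21  -0.     1.571] F [ 0.2 -1.2  0.1] t 0.15
d_cm [ -2.87 -53.72 -51.82] rot [2.688e+00 1.800e-03 4.000e-04]
pos [ 0.1441 -0.582   0.2306] yaw -76.09 tilt 0.07 j [-1.328  0.314 -0.048  1.21  -0.     1.571] F [ 0.2 -1.2  0.1] t 0.15
d_cm [ -2.87 -53.72 -51.82] rot [-4.536e-01 -3.000e-04  1.300e-03]
[[-0.     0.24  -0.971]
 [ 0.001 -0.971 -0.24 ]
 [-1.    -0.001  0.   ]]
```

Call:
{"api": "move_arm", "payload": {"deltas": [{"dx": -0.5,"dy": -4.2,"dz": -4,"ax": -0.04,"ay": 0,"az": 0},{"dx": -1,"dy": -8.4,"dz": -8,"ax": -0.08,"ay": 0,"az": 0},{"dx": -1.5,"dy": -12.6,"dz": -12,"ax": -0.12,"ay": 0,"az": 0},{"dx": -2,"dy": -16.8,"dz": -16,"ax": -0.16,"ay": 0,"az": 0},{"dx": -2.5,"dy": -21,"dz": -20,"ax": -0.2,"ay": 0,"az": 0}], "grip": 0.0}}

```text
time_s: 0.78
position: [0.2883, -0.3283, 0.2559]
orientation: [0.155, 0.69, 0.156, -0.69]
ft_force: [1.6, -0.5, 0.5]
opening: 0.0854
```

Run:
```python
from h import *
plan([.518,.064,.27],-50.1)
```

```text
pos [ 0.2883 -0.3283  0.2559] yaw -64.58 tilt 0.08 j [-8.510e-01 -3.000e-03 -3.650e-01  1.210e+00  1.000e-03  1.847e+00] F [ 1.6 -0.5  0.5] t 0.775
d_cm [ -1.35 -25.58 -37.59] rot [-0.2528 -0.0007  0.0012]
```

Call:
{"api": "move_arm", "payload": {"deltas": [{"dx": -0.2,"dy": -3.4,"dz": -5,"ax": -0.05,"ay": 0,"az": 0},{"dx": -0.4,"dy": -6.8,"dz": -10,"ax": -0.1,"ay": 0,"az": 0},{"dx": -0.7,"dy": -10.2,"dz": -15,"ax": -0.15,"ay": 0,"az": 0},{"dx": -1,"dy": -13.6,"dz": -20,"ax": -0.2,"ay": 0,"az": 0},{"dx": -1.3,"dy": -17,"dz": -25,"ax": -0.25,"ay": 0,"az": 0}]}}

```text
time_s: 1.4
position: [0.4418, -0.0656, 0.2695]
orientation: [0.241, 0.665, 0.241, -0.665]
ft_force: [0.0, -1.7, 0.1]
opening: 0.0857
```

Run:
```python
from h import *
plan([.518,.064,.27],-50.1)
from rig import eyes
c=eyes.get_calibration("wrist");im=eyes.grab_frame("wrist");cv2.imwrite("pics/w1.png",im[:,:,::-1])
print(proj(c,[[.519,.0645,.128]]))
```

```text
pos [ 0.4418 -0.0656  0.2695] yaw -50.16 tilt 0.06 j [-1.480e-01  1.000e-02 -3.220e-01  1.239e+00  1.000e-03  2.298e+00] F [ 0.  -1.7  0.1] t 1.4
d_cm [ -0.04  -5.07 -14.16] rot [-0.001  -0.001   0.0005]
[[215.92420187  17.47197234]]
```

View pics/w1.png

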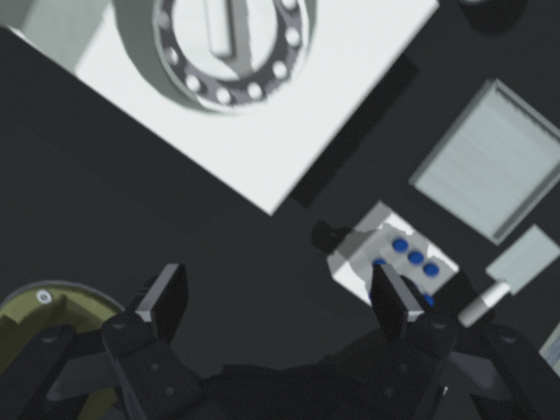

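Call:
{"api": "move_arm", "payload": {"deltas": [{"dx": 0,"dy": -1.5,"dz": -3,"ax": 0,"ay": 0,"az": 0},{"dx": 0,"dy": -3,"dz": -6,"ax": 0,"ay": 0,"az": 0},{"dx": 0,"dy": -4.2,"dz": -7.6,"ax": 0,"ay": 0,"az": 0},{"dx": 0,"dy": -5,"dz": -8,"ax": 0,"ay": 0,"az": 0},{"dx": 0,"dy": -5,"dz": -8,"ax": 0,"ay": 0,"az": 0}], "grip": 0.5}}

```text
time_s: 2.08
position: [0.4733, 0.03, 0.2702]
orientation: [0.242, 0.665, 0.245, -0.662]
ft_force: [0.3, -0.0, -0.8]
opening: 0.0426
```

Run:
```python
from h import *
plan([.518,.064,.27],-50.1)
from rig import eyes
c=eyes.get_calibration("wrist");im=eyes.grab_frame("wrist");cv2.imwrite("pics/w2.png",im[:,:,::-1])
import pickle; pickle.dump(c,open("w2.pkl","wb"))
print(proj(c,[[.519,.0645,.128]]))
a=im[:260,150:450,::-1];cv2.imwrite("pics/w2c.png",cv2.resize(a,None,fx=2.3,fy=2.3,interpolation=cv2.INTER_CUBIC))
```

```text
pos [0.4733 0.03   0.2702] yaw -49.69 tilt 0.37 j [ 0.059  0.06  -0.268  1.24   0.006  2.497] F [ 0.3 -0.  -0.8] t 2.075
d_cm [ 0.05  0.3  -5.6 ] rot [ 0.0071 -0.0058  0.0029]
[[283.62647296 128.66273739]]
```

View pics/w2c.png

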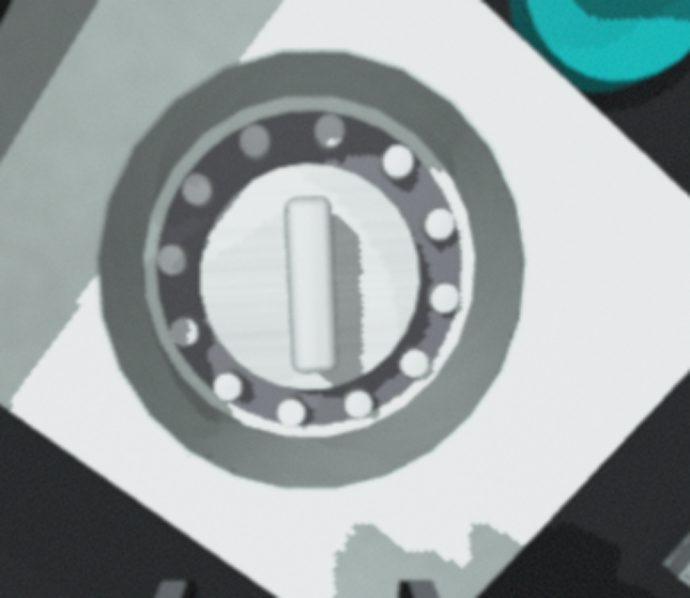

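Run:
```python
from h import *
import pickle; c=pickle.load(open("w2.pkl","rb"))
W=lambda p:np.array(p)/2.3+[150,0]
b=ray(c,W([(286,202),(330,198),(334,368),(294,372)]),.128);print(b.round(4),b.mean(0))
d=(b[0]+b[1]-b[2]-b[3])/2;print("len",np.linalg.norm(d),"ang",np.degrees(np.arctan2(d[1],d[0])))
r=ray(c,W([(98,262),(525,262),(308,50),(308,488)]),.13);print(r,r.mean(0))
e=ray(c,W([(690,370),(480,592)]),.13);d=e[0]-e[1];print("front edge ang",np.degrees(np.arctan2(d[1],d[0])),e)
e=ray(c,W([(485,0),(690,195)]),.13);d=e[1]-e[0];print("side edge ang",np.degrees(np.arctan2(d[1],d[0])),e)
e=ray(c,W([(10,402),(275,597)]),.13);d=e[1]-e[0];print("side edge ang",np.degrees(np.arctan2(d[1],d[0])),e)
plan([.518,.064,.15],-50.1)
```

```text
[[0.5395 0.0923 0.128 ]
 [0.5509 0.081  0.128 ]
 [0.5049 0.0387 0.128 ]
 [0.4935 0.0496 0.128 ]] [0.52220622 0.06538364 0.128     ]
len 0.06264903881427135 ang 42.76327108029439
[[0.47803741 0.13211873 0.13      ]
 [0.5809992  0.01101938 0.13      ]
 [0.58216067 0.11836352 0.13      ]
 [0.46120136 0.01462087 0.13      ]] [0.52559966 0.06903062 0.13      ]
front edge ang 2.3519441738906512 [[ 0.59446503 -0.06701737  0.13      ]
 [ 0.47319134 -0.07199835  0.13      ]]
side edge ang -87.64220735137768 [[ 0.63258876  0.08267254  0.13      ]
 [ 0.63672724 -0.0178381   0.13      ]]
side edge ang -88.98622742777455 [[ 0.41217607  0.12751714  0.13      ]
 [ 0.41455241 -0.00677365  0.13      ]]
pos [0.4734 0.0296 0.2703] yaw -49.73 tilt 0.37 j [ 0.059  0.06  -0.268  1.24   0.006  2.497] F [ 1.5 -0.4 -0.9] t 2.125
d_cm [12.06  0.29 -5.55] rot [ 0.0064 -0.0059  0.0026]
```

Run:
```python
from h import *
plan([.522,.0655,.15],-47.2)
```

```text
pos [0.4734 0.0296 0.2703] yaw -49.73 tilt 0.37 j [ 0.059  0.06  -0.268  1.24   0.006  2.497] F [ 1.5 -0.4 -0.9] t 2.125
d_cm [12.06  0.43 -5.95] rot [-0.0442 -0.006   0.0024]
```

Call:
{"api": "move_arm", "payload": {"deltas": [{"dx": 3,"dy": 0.2,"dz": -2,"ax": -0.02,"ay": -0.006,"az": 0.002},{"dx": 6,"dy": 0.4,"dz": -4,"ax": -0.03,"ay": -0.006,"az": 0.002},{"dx": 9,"dy": 0.43,"dz": -5.5,"ax": -0.044,"ay": -0.006,"az": 0.002},{"dx": 11.5,"dy": 0.43,"dz": -5.95,"ax": -0.044,"ay": -0.006,"az": 0.002},{"dx": 12,"dy": 0.43,"dz": -5.95,"ax": -0.044,"ay": -0.006,"az": 0.002}]}}

```text
time_s: 2.75
position: [0.5207, 0.0645, 0.149]
orientation: [-0.257, -0.657, -0.258, 0.66]
ft_force: [0.4, -0.8, 0.6]
opening: 0.0429
```

Run:
```python
from h import *
plan([.522,.0655,.09],-47.2)
from rig import eyes
c=eyes.get_calibration("wrist");im=eyes.grab_frame("wrist");cv2.imwrite("pics/w3.png",im[:,:,::-1])
print(proj(c,[[.522,.0655,.128]]))
```

```text
pos [0.5207 0.0645 0.149 ] yaw -47.27 tilt 0.2 j [ 0.123  0.225 -0.357  0.992  0.     2.519] F [ 0.4 -0.8  0.6] t 2.75
d_cm [ 5.9   0.03 -0.18] rot [-0.0011  0.0027  0.0021]
[[279.97869829 245.87658612]]
```

View pics/w3.png

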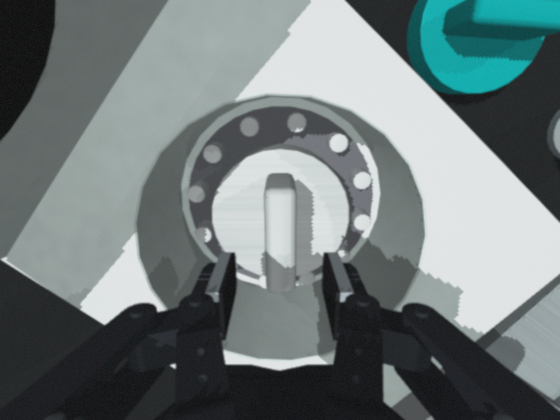

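Run:
```python
from h import *
from rig import eyes
c=eyes.get_calibration("wrist")
b=ray(c,[(280,177),(267,178),(295,178),(281,292)],.128); print(b)
```

```text
[[0.55124203 0.09238161 0.128     ]
 [0.54620369 0.09703033 0.128     ]
 [0.55620582 0.08623137 0.128     ]
 [0.50043353 0.04445573 0.128     ]]
```

Run:
```python
import cv2
im=cv2.imread("pics/w3.png")[140:320,200:360];cv2.imwrite("pics/w3c.png",cv2.resize(im,None,fx=3.3,fy=3.3,interpolation=cv2.INTER_CUBIC))
```

```text
(no output)
```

View pics/w3c.png

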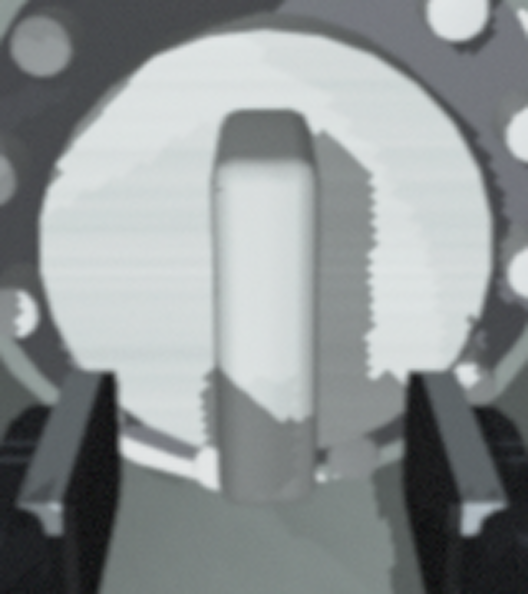

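Run:
```python
from h import *
from rig import eyes
c=eyes.get_calibration("wrist")
b=ray(c,[(280.2,188.5),(280.5,290.5)],.128); print(b,b.mean(0),np.linalg.norm(b[0]-b[1]),np.degrees(np.arctan2(*(b[0]-b[1])[[1,0]])))
```

```text
[[0.5467303  0.08805303 0.128     ]
 [0.50098653 0.04537415 0.128     ]] [0.52385841 0.06671359 0.128     ] 0.06256180493233068 43.01482224746634
```

Call:
{"api": "move_arm", "payload": {"deltas": [{"dx": 1.5,"dy": 0.05,"dz": -0.25,"ax": 0,"ay": 0.003,"az": 0.002},{"dx": 3,"dy": 0.05,"dz": -0.27,"ax": 0,"ay": 0.003,"az": 0.002},{"dx": 4.5,"dy": 0.05,"dz": -0.27,"ax": 0,"ay": 0.003,"az": 0.002},{"dx": 5.7,"dy": 0.05,"dz": -0.27,"ax": 0,"ay": 0.003,"az": 0.002},{"dx": 5.9,"dy": 0.05,"dz": -0.27,"ax": 0,"ay": 0.003,"az": 0.002}]}}

```text
time_s: 3.42
position: [0.5222, 0.0659, 0.0893]
orientation: [-0.257, -0.658, -0.258, 0.659]
ft_force: [1.1, -0.6, -0.3]
opening: 0.0428
```

Call:
{"api": "move_arm", "payload": {"deltas": [{"dx": 0,"dy": 0,"dz": 0,"ax": 0,"ay": 0,"az": 0},{"dx": 0,"dy": 0,"dz": 0,"ax": 0,"ay": 0,"az": 0},{"dx": 0,"dy": 0,"dz": 0,"ax": 0,"ay": 0,"az": 0},{"dx": 0,"dy": 0,"dz": 0,"ax": 0,"ay": 0,"az": 0},{"dx": 0,"dy": 0,"dz": 0,"ax": 0,"ay": 0,"az": 0}], "grip": 1.0, "squeeze": 50}}

```text
time_s: 4.05
position: [0.5224, 0.066, 0.0896]
orientation: [-0.258, -0.658, -0.258, 0.659]
ft_force: [-0.4, -0.0, 0.6]
opening: 0.0173
```

Run:
```python
from h import *
plan([.523,.066,.09],-47.2)
s,p,R=st();print(s["opening"],s["torque"])
```

```text
pos [0.5224 0.066  0.0896] yaw -47.26 tilt 0.03 j [ 0.125  0.28  -0.434  0.857  0.     2.521] F [-0.4 -0.   0.6] t 4.05
d_cm [-0.04  0.04 -0.04] rot [-0.0011  0.0002  0.0005]
0.01730140678689761 [-0.0250559   0.03009789 -0.01139794]
```

Call:
{"api": "move_arm", "payload": {"deltas": [{"dx": 0,"dy": 0,"dz": 0,"ax": -0.14,"ay": 0,"az": 0},{"dx": 0,"dy": 0,"dz": 0,"ax": -0.28,"ay": 0,"az": 0},{"dx": 0,"dy": 0,"dz": 0,"ax": -0.42,"ay": 0,"az": 0},{"dx": 0,"dy": 0,"dz": 0,"ax": -0.56,"ay": 0,"az": 0},{"dx": 0,"dy": 0,"dz": 0,"ax": -0.7,"ay": 0,"az": 0}]}}

```text
time_s: 4.68
position: [0.5224, 0.0657, 0.0896]
orientation: [-0.469, -0.529, -0.469, 0.529]
ft_force: [-0.6, -1.1, 0.1]
opening: 0.0177
```

Run:
```python
from h import *
plan([.523,.066,.09],2.2)
s,p,R=st();print(s["opening"],s["torque"])
```

```text
pos [0.5224 0.0657 0.0896] yaw -6.9 tilt 0.04 j [ 0.125  0.28  -0.434  0.857 -0.     1.817] F [-0.6 -1.1  0.1] t 4.675
d_cm [-0.04  0.06 -0.04] rot [-0.1589  0.0004  0.0005]
0.0176696333953157 [-0.1472112   0.00543055  0.02504882]
```

Now the last part in small increments, past the estimate, watching the torque for the stop.

Call:
{"api": "move_arm", "payload": {"deltas": [{"dx": 0,"dy": 0,"dz": 0,"ax": -0.06,"ay": 0,"az": 0},{"dx": 0,"dy": 0,"dz": 0,"ax": -0.1,"ay": 0,"az": 0},{"dx": 0,"dy": 0,"dz": 0,"ax": -0.13,"ay": 0,"az": 0},{"dx": 0,"dy": 0,"dz": 0,"ax": -0.15,"ay": 0,"az": 0},{"dx": 0,"dy": 0,"dz": 0,"ax": -0.16,"ay": 0,"az": 0}]}}

```text
time_s: 5.3
position: [0.5224, 0.0656, 0.0896]
orientation: [0.51, 0.49, 0.51, -0.49]
ft_force: [0.5, -0.5, -0.7]
opening: 0.0173
```

Run:
```python
from h import *
plan([.523,.066,.09],2.2)
s,p,R=st();print(s["opening"],s["torque"])
```

```text
pos [0.5224 0.0656 0.0896] yaw 2.29 tilt 0.05 j [ 0.125  0.28  -0.434  0.857 -0.     1.656] F [ 0.5 -0.5 -0.7] t 5.3
d_cm [-0.04  0.06 -0.03] rot [0.0015 0.0005 0.0006]
0.017293596270604644 [-0.18835786 -0.04578546 -0.01085811]
```

Call:
{"api": "move_arm", "payload": {"deltas": [{"dx": 0,"dy": 0,"dz": 0,"ax": -0.02,"ay": 0,"az": 0},{"dx": 0,"dy": 0,"dz": 0,"ax": -0.03,"ay": 0,"az": 0},{"dx": 0,"dy": 0,"dz": 0,"ax": -0.04,"ay": 0,"az": 0},{"dx": 0,"dy": 0,"dz": 0,"ax": -0.05,"ay": 0,"az": 0},{"dx": 0,"dy": 0,"dz": 0,"ax": -0.05,"ay": 0,"az": 0}]}}

```text
time_s: 5.92
position: [0.5224, 0.0656, 0.0896]
orientation: [0.522, 0.477, 0.522, -0.477]
ft_force: [0.3, 0.6, -0.3]
opening: 0.0176
```

Run:
```python
from h import *
plan([.523,.066,.09],2.2)
s,p,R=st();print(s["opening"],s["torque"])
```

```text
pos [0.5224 0.0656 0.0896] yaw 5.15 tilt 0.05 j [ 0.125  0.28  -0.434  0.857 -0.     1.606] F [ 0.3  0.6 -0.3] t 5.925
d_cm [-0.04  0.07 -0.03] rot [0.0516 0.0005 0.0007]
0.017614541941199692 [-0.09392769 -0.09440767 -0.08359407]
```

Call:
{"api": "move_arm", "payload": {"deltas": [{"dx": 0,"dy": 0,"dz": 0,"ax": -0.01,"ay": 0,"az": 0},{"dx": 0,"dy": 0,"dz": 0,"ax": -0.02,"ay": 0,"az": 0},{"dx": 0,"dy": 0,"dz": 0,"ax": -0.03,"ay": 0,"az": 0},{"dx": 0,"dy": 0,"dz": 0,"ax": -0.03,"ay": 0,"az": 0},{"dx": 0,"dy": 0,"dz": 0,"ax": -0.03,"ay": 0,"az": 0}]}}

```text
time_s: 6.55
position: [0.5224, 0.0656, 0.0896]
orientation: [0.529, 0.469, 0.529, -0.469]
ft_force: [0.3, -0.0, 0.2]
opening: 0.0176
```

Run:
```python
from h import *
plan([.523,.066,.09],2.2)
s,p,R=st();print(s["opening"],s["torque"])
from rig import eyes
c=eyes.get_calibration("wrist");im=eyes.grab_frame("wrist");cv2.imwrite("pics/w4.png",im[:,:,::-1])
```

```text
pos [0.5224 0.0656 0.0896] yaw 6.85 tilt 0.04 j [ 0.125  0.28  -0.434  0.857 -0.     1.576] F [ 0.3 -0.   0.2] t 6.55
d_cm [-0.04  0.06 -0.03] rot [0.0811 0.0004 0.0006]
0.017552787049311947 [-0.18136708 -0.02887804 -0.87864296]
```

View pics/w4.png

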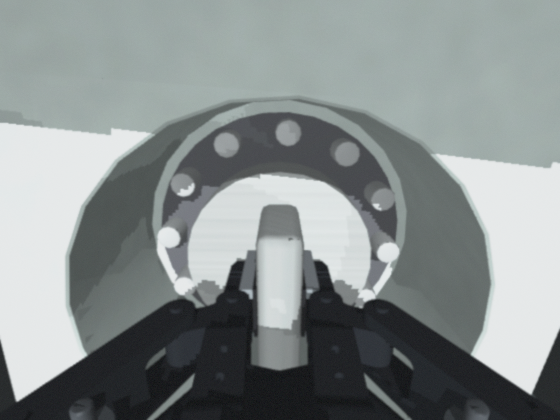

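Call:
{"api": "move_arm", "payload": {"deltas": [{"dx": 0,"dy": 0,"dz": 0,"ax": 0.03,"ay": 0,"az": 0},{"dx": 0,"dy": 0,"dz": 0,"ax": 0.03,"ay": 0,"az": 0},{"dx": -0.4,"dy": 0,"dz": 0,"ax": 0.03,"ay": 0,"az": 0},{"dx": -0.8,"dy": 0,"dz": 0,"ax": 0.03,"ay": 0,"az": 0},{"dx": -1.2,"dy": 0,"dz": 0,"ax": 0.03,"ay": 0,"az": 0}]}}

```text
time_s: 7.22
position: [0.5222, 0.0657, 0.1019]
orientation: [0.522, 0.477, 0.522, -0.477]
ft_force: [0.5, -0.2, -2.5]
opening: 0.0178
```

Run:
```python
from h import *
plan([.523,.066,.20],2.2)
s,p,R=st();print(s["opening"],s["torque"])
```

```text
pos [0.5222 0.0657 0.1019] yaw 5.15 tilt 0.06 j [ 0.125  0.267 -0.419  0.885 -0.     1.606] F [ 0.5 -0.2 -2.5] t 7.225
d_cm [-9.81  0.08 -0.02] rot [0.0515 0.0004 0.0011]
0.0178165762502796 [-0.01962246  0.01695338  0.02853366]
```

Force is −2.5 N (the cover's own weight), so it lifts freely. Lift on.

Call:
{"api": "move_arm", "payload": {"deltas": [{"dx": -1.5,"dy": 0,"dz": 0,"ax": 0,"ay": 0,"az": 0},{"dx": -3,"dy": 0,"dz": 0,"ax": 0,"ay": 0,"az": 0},{"dx": -4.5,"dy": 0,"dz": 0,"ax": 0,"ay": 0,"az": 0},{"dx": -6,"dy": 0,"dz": 0,"ax": 0,"ay": 0,"az": 0},{"dx": -7.5,"dy": 0,"dz": 0,"ax": 0,"ay": 0,"az": 0}]}}

```text
time_s: 7.85
position: [0.5223, 0.0657, 0.1781]
orientation: [0.522, 0.477, 0.522, -0.477]
ft_force: [-0.1, -0.8, -1.6]
opening: 0.0177
```

Call:
{"api": "move_arm", "payload": {"deltas": [{"dx": -0.6,"dy": 0,"dz": 0,"ax": 0,"ay": 0,"az": 0},{"dx": -1.2,"dy": 0,"dz": 0,"ax": 0,"ay": 0,"az": 0},{"dx": -1.8,"dy": 0,"dz": 0,"ax": 0,"ay": 0,"az": 0},{"dx": -2.4,"dy": 0,"dz": 0,"ax": 0,"ay": 0,"az": 0},{"dx": -3,"dy": 0,"dz": 0,"ax": 0,"ay": 0,"az": 0}]}}

```text
time_s: 8.48
position: [0.5222, 0.0657, 0.2083]
orientation: [0.522, 0.477, 0.522, -0.477]
ft_force: [0.4, -1.0, -2.7]
opening: 0.0173
```

Run:
```python
from h import *
from rig import eyes
im=eyes.grab_frame("scene");cv2.imwrite("pics/s5.png",im[:,:,::-1])
im=eyes.grab_frame("top");cv2.imwrite("pics/t5.png",im[:,:,::-1])
plan([.614,-.282,.2],5)
c=eyes.get_calibration("top");s=eyes.get_calibration("scene")
print(proj(s,[[.614,-.282,.003]]))
```

```text
pos [0.5228 0.0658 0.2088] yaw 5.16 tilt 0.03 j [ 0.125  0.187 -0.263  1.121 -0.     1.606] F [ 0.4 -0.1 -1.9] t 8.575
d_cm [ 0.89  5.96 35.46] rot [ 0.0027  0.0002 -0.0004]
[[192.97746917 216.59415465]]
```

View pics/s5.png

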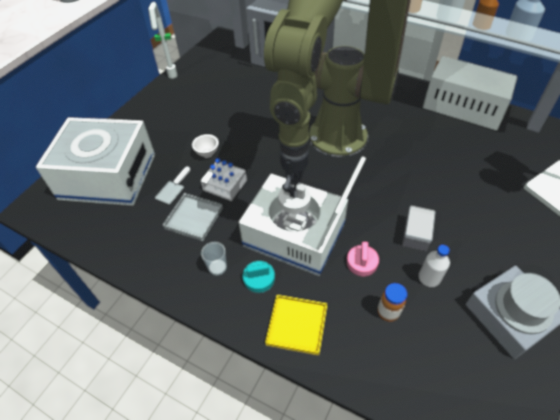

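View pics/t5.png

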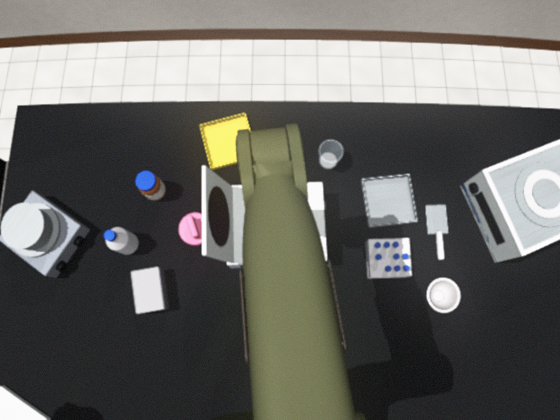

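Call:
{"api": "move_arm", "payload": {"deltas": [{"dx": 0,"dy": 0.5,"dz": 3,"ax": 0,"ay": 0,"az": 0},{"dx": 0,"dy": 1.3,"dz": 8,"ax": 0,"ay": 0,"az": 0},{"dx": 0,"dy": 2.2,"dz": 13,"ax": 0,"ay": 0,"az": 0},{"dx": 0,"dy": 3,"dz": 18,"ax": 0,"ay": 0,"az": 0},{"dx": 0,"dy": 3.9,"dz": 23,"ax": 0,"ay": 0,"az": 0}]}}

```text
time_s: 9.2
position: [0.5824, -0.1613, 0.2087]
orientation: [0.522, 0.477, 0.522, -0.477]
ft_force: [1.6, 1.0, -1.8]
opening: 0.0176
```

Call:
{"api": "move_arm", "payload": {"deltas": [{"dx": 0,"dy": 0.8,"dz": 4.5,"ax": 0,"ay": 0,"az": 0},{"dx": 0,"dy": 1.5,"dz": 8.5,"ax": 0,"ay": 0,"az": 0},{"dx": 0,"dy": 1.9,"dz": 11,"ax": 0,"ay": 0,"az": 0},{"dx": 0.3,"dy": 2.1,"dz": 12.2,"ax": 0,"ay": 0,"az": 0},{"dx": 0.6,"dy": 2.1,"dz": 12.4,"ax": 0,"ay": 0,"az": 0}]}}

```text
time_s: 9.82
position: [0.6143, -0.283, 0.202]
orientation: [0.522, 0.477, 0.522, -0.477]
ft_force: [-0.4, 0.2, -2.1]
opening: 0.0173
```

Run:
```python
from h import *
from rig import eyes
c=eyes.get_calibration("wrist");im=eyes.grab_frame("wrist");cv2.imwrite("pics/w6.png",im[:,:,::-1])
plan([.614,-.282,.10],5)
import pickle; pickle.dump(c,open("w6.pkl","wb"))
```

```text
pos [ 0.614  -0.2825  0.2016] yaw 5.16 tilt 0.08 j [-0.431  0.472  0.115  1.216  0.     1.049] F [-0.2  0.2 -3. ] t 9.875
d_cm [ 1.016e+01  1.000e-02 -4.000e-02] rot [ 0.0028 -0.001   0.0009]
```

View pics/w6.png

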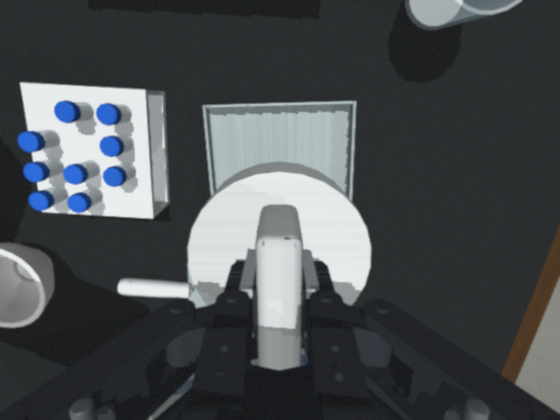

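Run:
```python
from h import *
import pickle; c=pickle.load(open("w6.pkl","rb"))
b=ray(c,[(204,105),(356,101),(212,195),(353,198)],.02);print(b)
d=b[1]-b[0];d/=np.linalg.norm(d);n=np.array([d[1],-d[0],0]);print("c",(b[0]+b[1])/2+n*.075, np.linalg.norm(b[1]-b[0]))
b=ray(c,[(165,92),(168,204)],.08);print("rack edge",b)
```

```text
[[ 0.53467423 -0.21370265  0.02      ]
 [ 0.68143536 -0.19666898  0.02      ]
 [ 0.54492415 -0.30436305  0.02      ]
 [ 0.69425395 -0.29416331  0.02      ]]
c [ 0.61670155 -0.27968571  0.02      ] 0.14774632523073908
rack edge [[ 0.51727171 -0.20478615  0.08      ]
 [ 0.51830535 -0.29745783  0.08      ]]
```

Call:
{"api": "move_arm", "payload": {"deltas": [{"dx": 2.5,"dy": 0.1,"dz": -0.1,"ax": 0,"ay": 0,"az": 0},{"dx": 6,"dy": 0.2,"dz": -0.1,"ax": 0,"ay": 0,"az": 0},{"dx": 9.5,"dy": 0.2,"dz": -0.1,"ax": 0,"ay": 0,"az": 0},{"dx": 12.5,"dy": 0.2,"dz": -0.1,"ax": 0,"ay": 0,"az": 0},{"dx": 14.2,"dy": 0.2,"dz": -0.1,"ax": 0,"ay": 0,"az": 0}]}}

```text
time_s: 10.5
position: [0.6147, -0.2794, 0.0579]
orientation: [0.521, 0.476, 0.524, -0.477]
ft_force: [0.2, 0.3, -2.4]
opening: 0.0175
```

Call:
{"api": "move_arm", "payload": {"deltas": [{"dx": 0.4,"dy": 0,"dz": 0,"ax": 0,"ay": 0,"az": 0},{"dx": 0.7,"dy": 0,"dz": 0,"ax": 0,"ay": 0,"az": 0},{"dx": 1.0,"dy": 0,"dz": 0,"ax": 0,"ay": 0,"az": 0},{"dx": 1.2,"dy": 0,"dz": 0,"ax": 0,"ay": 0,"az": 0},{"dx": 1.4,"dy": 0,"dz": 0,"ax": 0,"ay": 0,"az": 0}]}}

```text
time_s: 11.12
position: [0.6149, -0.2796, 0.0443]
orientation: [0.521, 0.477, 0.523, -0.477]
ft_force: [0.2, 0.8, -2.2]
opening: 0.0174
```

Run:
```python
from h import *
plan([.616,-.281,.0366],5)
print(st()[0]["opening"],st()[0]["torque"])
```

```text
pos [ 0.6149 -0.2796  0.0443] yaw 5.23 tilt 0.19 j [-4.270e-01  5.750e-01 -9.200e-02  9.070e-01  1.000e-03  1.052e+00] F [ 0.2  0.8 -2.2] t 11.125
d_cm [0.77 0.09 0.15] rot [ 0.0041 -0.0022  0.0024]
0.017431594377671784 [0.03444055 0.00381071 0.01220881]
```

Call:
{"api": "move_arm", "payload": {"deltas": [{"dx": 0.15,"dy": 0,"dz": 0,"ax": 0,"ay": -0.002,"az": 0.002},{"dx": 0.3,"dy": 0,"dz": 0,"ax": 0,"ay": -0.002,"az": 0.002},{"dx": 0.45,"dy": 0,"dz": 0,"ax": 0,"ay": -0.002,"az": 0.002},{"dx": 0.55,"dy": 0,"dz": 0,"ax": 0,"ay": -0.002,"az": 0.002},{"dx": 0.65,"dy": 0,"dz": 0,"ax": 0,"ay": -0.002,"az": 0.002}]}}

```text
time_s: 11.75
position: [0.6149, -0.2796, 0.0377]
orientation: [0.522, 0.477, 0.522, -0.477]
ft_force: [0.1, 0.4, -1.8]
opening: 0.0177
```

Call:
{"api": "move_arm", "payload": {"deltas": [{"dx": 0.05,"dy": 0,"dz": 0,"ax": 0,"ay": 0,"az": 0},{"dx": 0.1,"dy": 0,"dz": 0,"ax": 0,"ay": 0,"az": 0},{"dx": 0.15,"dy": 0,"dz": 0,"ax": 0,"ay": 0,"az": 0},{"dx": 0.15,"dy": 0,"dz": 0,"ax": 0,"ay": 0,"az": 0},{"dx": 0.15,"dy": 0,"dz": 0,"ax": 0,"ay": 0,"az": 0}]}}

```text
time_s: 12.38
position: [0.6149, -0.2795, 0.0366]
orientation: [0.522, 0.477, 0.522, -0.477]
ft_force: [-2.8, 0.3, 3.1]
opening: 0.0176
```

Call:
{"api": "move_arm", "payload": {"deltas": [{"dx": 0.03,"dy": 0,"dz": 0,"ax": 0,"ay": 0,"az": 0},{"dx": 0.03,"dy": 0,"dz": 0,"ax": 0,"ay": 0,"az": 0},{"dx": 0.03,"dy": 0,"dz": 0,"ax": 0,"ay": 0,"az": 0},{"dx": 0.03,"dy": 0,"dz": 0,"ax": 0,"ay": 0,"az": 0},{"dx": 0.03,"dy": 0,"dz": 0,"ax": 0,"ay": 0,"az": 0}], "grip": 0.5}}

```text
time_s: 13.0
position: [0.6149, -0.2795, 0.0363]
orientation: [0.522, 0.477, 0.522, -0.477]
ft_force: [-0.2, 0.1, -0.6]
opening: 0.0427
```

Call:
{"api": "move_arm", "payload": {"deltas": [{"dx": -1,"dy": 0,"dz": 0,"ax": 0,"ay": 0,"az": 0},{"dx": -3,"dy": 0,"dz": 0,"ax": 0,"ay": 0,"az": 0},{"dx": -6,"dy": 0,"dz": 0,"ax": 0,"ay": 0,"az": 0},{"dx": -10,"dy": 0,"dz": 0,"ax": 0,"ay": 0,"az": 0},{"dx": -14,"dy": 0,"dz": 0,"ax": 0,"ay": 0,"az": 0}]}}

```text
time_s: 13.62
position: [0.6149, -0.2796, 0.1782]
orientation: [0.522, 0.477, 0.522, -0.477]
ft_force: [0.7, 0.3, 0.3]
opening: 0.0426
```

Run:
```python
from h import *
from rig import eyes
for n in ("wrist","scene"):
    im=eyes.grab_frame(n);cv2.imwrite(f"pics/{n}7.png",im[:,:,::-1])
a=im[100:320,130:400,::-1];cv2.imwrite("pics/s7c.png",cv2.resize(a,None,fx=2.7,fy=2.7,interpolation=cv2.INTER_CUBIC))
plan([.51,.30,.28],5)
print(st()[0]["opening"])
```

```text
pos [ 0.6179 -0.2809  0.1828] yaw 5.23 tilt 0.52 j [-0.427  0.476  0.078  1.165 -0.     1.053] F [1.  0.4 0.8] t 13.725
d_cm [-10.03  -5.38 -58.79] rot [ 0.004   0.0045 -0.0078]
0.04225121174475305
```

View pics/wrist7.png

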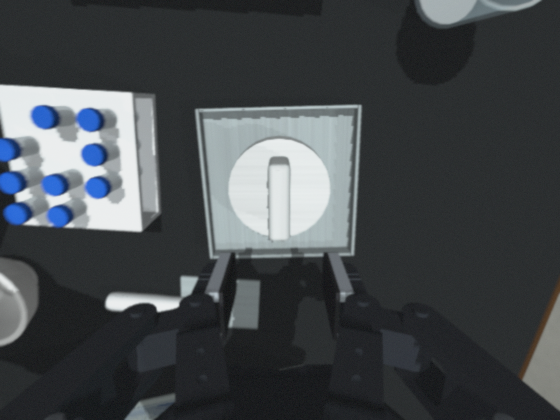

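View pics/s7c.png

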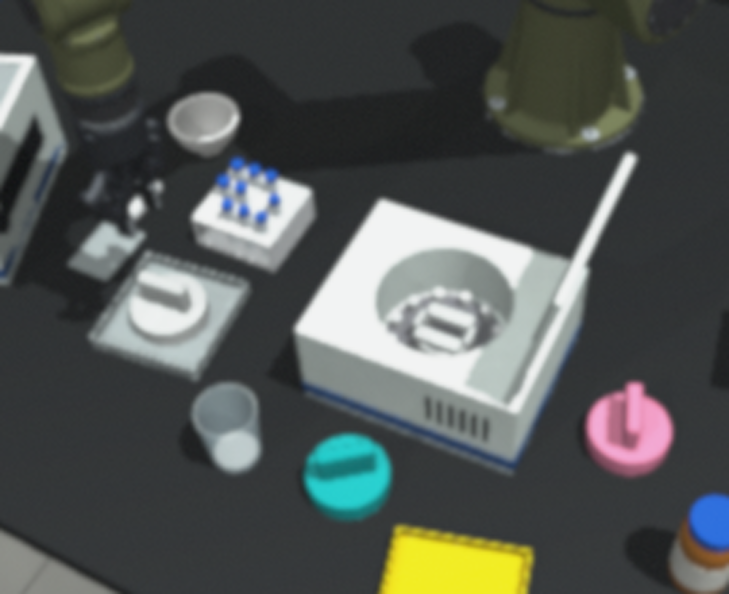

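```bash
cat >> h.py <<'E'
YAW=np.radians(92.2); ex=np.array([np.cos(YAW),np.sin(YAW),0]); ey=np.array([-ex[1],ex[0],0]); ez=np.array([0,0,1.])
C0=np.array([.523,.066,0.]); H=C0+.115*ex+.13*ez
def lid(a,r=.205,off=.01,y=0.):
    return H+r*(-np.cos(a)*ex+np.sin(a)*ez)+off*(np.sin(a)*ex+np.cos(a)*ez)+y*ey
E
python3 - <<'E'
from h import *
from rig import eyes
c=eyes.get_calibration("top"); s=eyes.get_calibration("scene")
T=lambda p:np.array(p)/4.4+[190,150]
print("obs",T([(73,77),(50,68),(73,463),(52,460)]))
for a in np.arange(1.7,2.06,.05):
    P=[lid(a,.205,0,-.107),lid(a,.205,.01,-.107),lid(a,.205,0,.107),lid(a,.205,.01,.107)]
    print(a.round(2),lid(a).round(3),proj(c,P).round(1).tolist(), "scene", proj(s,P).round(0).tolist())
E
python3 -c "
import cv2
a=cv2.imread('pics/scene7.png')[140:260,300:380];cv2.imwrite('pics/s7d.png',cv2.resize(a,None,fx=5,fy=5,interpolation=cv2.INTER_CUBIC))"
```

```text
obs [[206.59090909 167.5       ]
 [201.36363636 165.45454545]
 [206.59090909 255.22727273]
 [201.81818182 254.54545455]]
1.7 [0.517 0.217 0.332] [[212.4, 163.5], [208.3, 163.9], [212.7, 253.6], [208.5, 253.8]] scene [[327.0, 209.0], [331.0, 210.0], [356.0, 154.0], [359.0, 155.0]]
1.75 [0.517 0.227 0.33 ] [[208.3, 163.9], [204.3, 164.3], [208.4, 253.9], [204.2, 254.1]] scene [[331.0, 210.0], [335.0, 212.0], [359.0, 155.0], [363.0, 157.0]]
1.8 [0.516 0.237 0.327] [[204.2, 164.3], [200.3, 164.8], [204.2, 254.1], [200.1, 254.4]] scene [[335.0, 212.0], [338.0, 214.0], [363.0, 157.0], [366.0, 159.0]]
1.85 [0.516 0.247 0.324] [[200.2, 164.8], [196.4, 165.3], [200.0, 254.4], [196.1, 254.7]] scene [[338.0, 214.0], [342.0, 216.0], [366.0, 159.0], [369.0, 160.0]]
1.9 [0.516 0.257 0.321] [[196.4, 165.4], [192.7, 165.9], [196.0, 254.7], [192.2, 255.0]] scene [[342.0, 216.0], [346.0, 218.0], [369.0, 160.0], [372.0, 162.0]]
1.95 [0.515 0.266 0.317] [[192.7, 166.0], [189.1, 166.6], [192.1, 255.0], [188.5, 255.3]] scene [[346.0, 218.0], [349.0, 220.0], [372.0, 162.0], [375.0, 164.0]]
2.0 [0.515 0.275 0.312] [[189.1, 166.6], [185.7, 167.3], [188.4, 255.3], [184.9, 255.7]] scene [[349.0, 221.0], [352.0, 223.0], [375.0, 164.0], [378.0, 167.0]]
2.05 [0.515 0.284 0.307] [[185.7, 167.4], [182.4, 168.1], [184.9, 255.7], [181.5, 256.0]] scene [[352.0, 223.0], [355.0, 225.0], [378.0, 167.0], [381.0, 169.0]]
```

View pics/s7d.png

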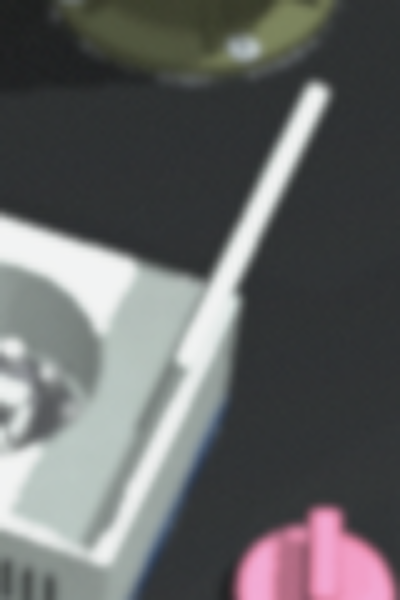

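Call:
{"api": "move_arm", "payload": {"deltas": [{"dx": -4.5,"dy": 0,"dz": -2,"ax": 0,"ay": 0,"az": 0},{"dx": -9.5,"dy": -0.5,"dz": -5,"ax": 0,"ay": 0,"az": 0},{"dx": -14,"dy": -1,"dz": -9,"ax": 0,"ay": 0,"az": 0},{"dx": -18,"dy": -1.5,"dz": -13.5,"ax": 0,"ay": 0,"az": 0},{"dx": -21,"dy": -2,"dz": -18,"ax": 0,"ay": 0,"az": 0}], "grip": 1.0}}

```text
time_s: 14.35
position: [0.5796, -0.1015, 0.394]
orientation: [0.526, 0.478, 0.519, -0.475]
ft_force: [0.7, 0.0, 0.0]
opening: 0.0001
```

Run:
```python
from h import *
plan([.516,.31,.40],2.2)
```

```text
pos [ 0.5796 -0.1015  0.394 ] yaw 5.21 tilt 0.62 j [-0.172  0.276  0.268  1.552 -0.002  1.308] F [0.7 0.  0. ] t 14.35
d_cm [ -0.83  -2.59 -41.55] rot [ 0.0526  0.0046 -0.0099]
```

Call:
{"api": "move_arm", "payload": {"deltas": [{"dx": 0,"dy": -0.3,"dz": -4.5,"ax": 0.01,"ay": 0.004,"az": -0.01},{"dx": -0.3,"dy": -0.6,"dz": -10,"ax": 0.02,"ay": 0.004,"az": -0.01},{"dx": -0.5,"dy": -0.9,"dz": -15.5,"ax": 0.03,"ay": 0.004,"az": -0.01},{"dx": -0.6,"dy": -1.3,"dz": -21,"ax": 0.04,"ay": 0.004,"az": -0.01},{"dx": -0.8,"dy": -1.6,"dz": -26.5,"ax": 0.05,"ay": 0.004,"az": -0.01}]}}

```text
time_s: 14.98
position: [0.5388, 0.1626, 0.4007]
orientation: [0.51, 0.49, 0.51, -0.49]
ft_force: [0.3, -0.5, -0.5]
opening: 0.0001
```

Call:
{"api": "move_arm", "payload": {"deltas": [{"dx": 0,"dy": -0.3,"dz": -5,"ax": 0,"ay": 0,"az": 0},{"dx": 0,"dy": -0.6,"dz": -10,"ax": 0,"ay": 0,"az": 0},{"dx": 0,"dy": -0.8,"dz": -13,"ax": 0,"ay": 0,"az": 0},{"dx": 0,"dy": -1,"dz": -14.3,"ax": 0,"ay": 0,"az": 0},{"dx": 0,"dy": -1,"dz": -14.5,"ax": 0,"ay": 0,"az": 0}]}}

```text
time_s: 15.6
position: [0.5228, 0.3071, 0.4005]
orientation: [0.51, 0.489, 0.51, -0.49]
ft_force: [0.2, -0.7, -0.7]
opening: 0.0001
```

Run:
```python
from h import *
plan([.516,.30,.295],2.2)
from rig import eyes
im=eyes.grab_frame("scene");cv2.imwrite("pics/s8.png",im[:,:,::-1])
```

```text
pos [0.5228 0.3071 0.4005] yaw 2.36 tilt 0.07 j [ 5.320e-01  3.280e-01  3.530e-01  1.597e+00 -1.000e-03  2.061e+00] F [ 0.2 -0.7 -0.7] t 15.6
d_cm [10.55 -0.71  0.67] rot [0.0029 0.0011 0.    ]
```

View pics/s8.png

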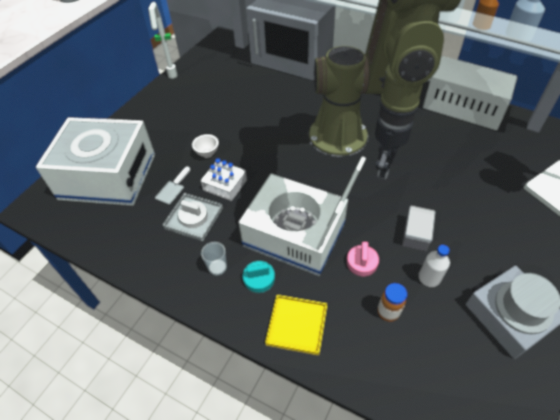

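Call:
{"api": "move_arm", "payload": {"deltas": [{"dx": 3,"dy": -0.3,"dz": 0,"ax": 0,"ay": 0,"az": 0},{"dx": 6,"dy": -0.6,"dz": 0,"ax": 0,"ay": 0,"az": 0},{"dx": 8.5,"dy": -0.6,"dz": 0,"ax": 0,"ay": 0,"az": 0},{"dx": 10,"dy": -0.6,"dz": 0,"ax": 0,"ay": 0,"az": 0},{"dx": 10.5,"dy": -0.6,"dz": 0,"ax": 0,"ay": 0,"az": 0}]}}

```text
time_s: 16.27
position: [0.517, 0.3053, 0.2951]
orientation: [0.51, 0.49, 0.509, -0.491]
ft_force: [-0.5, 0.4, 0.1]
opening: 0.0
```

Call:
{"api": "move_arm", "payload": {"deltas": [{"dx": 0,"dy": 0,"dz": 1.2,"ax": 0,"ay": 0,"az": 0},{"dx": 0,"dy": 0,"dz": 2.4,"ax": 0,"ay": 0,"az": 0},{"dx": 0,"dy": 0,"dz": 3.6,"ax": 0,"ay": 0,"az": 0},{"dx": 0,"dy": 0,"dz": 4.8,"ax": 0,"ay": 0,"az": 0},{"dx": 0,"dy": 0,"dz": 6,"ax": 0,"ay": 0,"az": 0}]}}

```text
time_s: 16.9
position: [0.5195, 0.2446, 0.2955]
orientation: [0.51, 0.49, 0.509, -0.49]
ft_force: [0.7, 4.9, 4.2]
opening: 0.0
```

Run:
```python
from h import *
_,p,R=st()
print(p,R.round(3))
for a in (1.6,1.5,1.4,1.3,1.2,1.1,1.0,.9,.8,.7,.6,.5,.4,.3,.2,.1,.05,0):
    t=lid(a,.185,.01)+.011*ex
    print(a,t.round(4),(R.T@(t-p)*100).round(2))
```

```text
[0.51946841 0.24458263 0.29546298] [[-0.     0.999  0.039]
 [-0.001  0.039 -0.999]
 [-1.    -0.     0.001]]
1.6 [0.5176 0.2073 0.3146] [-1.91 -0.34  3.72]
1.5 [0.5183 0.1888 0.3152] [-1.97 -0.34  5.57]
1.4 [0.519  0.1703 0.314 ] [-1.85 -0.34  7.42]
1.3 [0.5197 0.1521 0.3109] [-1.54 -0.34  9.25]
1.2 [0.5204 0.1342 0.3061] [-1.05 -0.34 11.03]
1.1 [0.521  0.117  0.2994] [-0.38 -0.34 12.76]
1.0 [0.5217 0.1004 0.2911] [ 0.46 -0.34 14.41]
0.9 [0.5223 0.0848 0.2811] [ 1.45 -0.34 15.97]
0.8 [0.5228 0.0703 0.2697] [ 2.6  -0.34 17.43]
0.7 [0.5233 0.057  0.2568] [ 3.89 -0.34 18.76]
0.6 [0.5238 0.045  0.2427] [ 5.3  -0.35 19.96]
0.5 [0.5242 0.0345 0.2275] [ 6.82 -0.35 21.01]
0.4 [0.5246 0.0255 0.2113] [ 8.45 -0.35 21.9 ]
0.3 [0.5248 0.0183 0.1942] [10.15 -0.35 22.62]
0.2 [0.525  0.0127 0.1766] [11.92 -0.35 23.18]
0.1 [0.5252 0.009  0.1584] [13.73 -0.35 23.55]
0.05 [0.5252 0.0078 0.1492] [14.65 -0.35 23.67]
0 [0.5253 0.007  0.14  ] [15.57 -0.35 23.74]
```

Call:
{"api": "move_arm", "payload": {"deltas": [{"dx": -1,"dy": -0.1,"dz": 1.5,"ax": 0,"ay": 0,"az": 0},{"dx": -1.9,"dy": -0.2,"dz": 3,"ax": 0,"ay": 0,"az": 0},{"dx": -2,"dy": -0.3,"dz": 4.5,"ax": 0,"ay": 0,"az": 0},{"dx": -2,"dy": -0.3,"dz": 6,"ax": 0,"ay": 0,"az": 0},{"dx": -1.9,"dy": -0.3,"dz": 7.4,"ax": 0,"ay": 0,"az": 0}]}}

```text
time_s: 17.52
position: [0.5199, 0.1696, 0.3151]
orientation: [0.51, 0.49, 0.509, -0.49]
ft_force: [2.1, 2.8, 2.2]
opening: 0.0002
```

Run:
```python
from h import *
from rig import eyes
im=eyes.grab_frame("scene");cv2.imwrite("pics/s9.png",cv2.resize(im[100:320,200:450,::-1],None,fx=2.5,fy=2.5))
_,p,R=st()
print(p)
for a in (1.4,1.3,1.2,1.1,1.0,.9,.8,.7,.6,.5,.4):
    t=lid(a,.185,.01)+.011*ex
    print(a,t.round(4),(R.T@(t-p)*100).round(2))
```

```text
[0.51972403 0.16806115 0.31476852]
1.4 [0.519  0.1703 0.314 ] [ 0.08 -0.06 -0.23]
1.3 [0.5197 0.1521 0.3109] [ 0.39 -0.06  1.6 ]
1.2 [0.5204 0.1342 0.3061] [ 0.88 -0.06  3.38]
1.1 [0.521  0.117  0.2994] [ 1.55 -0.06  5.11]
1.0 [0.5217 0.1004 0.2911] [ 2.39 -0.06  6.76]
0.9 [0.5223 0.0848 0.2811] [ 3.38 -0.06  8.32]
0.8 [0.5228 0.0703 0.2697] [ 4.53 -0.06  9.77]
0.7 [0.5233 0.057  0.2568] [ 5.82 -0.06 11.1 ]
0.6 [0.5238 0.045  0.2427] [ 7.24 -0.06 12.3 ]
0.5 [0.5242 0.0345 0.2275] [ 8.76 -0.06 13.34]
0.4 [0.5246 0.0255 0.2113] [10.39 -0.06 14.24]
```

View pics/s9.png

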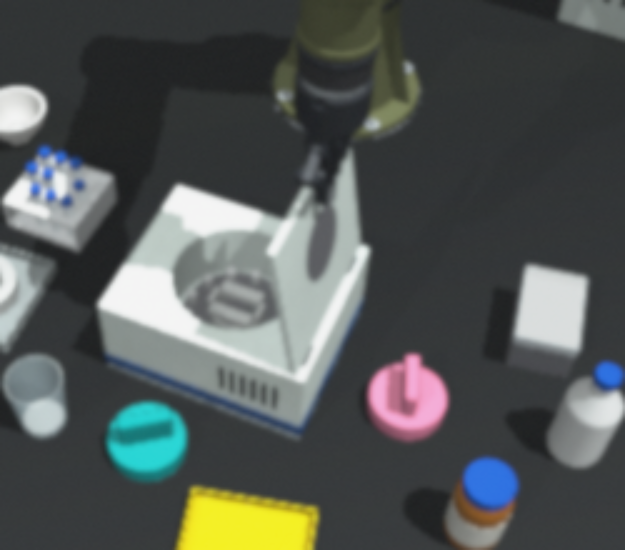

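Call:
{"api": "move_arm", "payload": {"deltas": [{"dx": 0.4,"dy": 0,"dz": 1.6,"ax": 0,"ay": 0,"az": 0},{"dx": 0.9,"dy": 0,"dz": 3.4,"ax": 0,"ay": 0,"az": 0},{"dx": 1.6,"dy": 0,"dz": 5.1,"ax": 0,"ay": 0,"az": 0},{"dx": 2.4,"dy": 0,"dz": 6.8,"ax": 0,"ay": 0,"az": 0},{"dx": 3.4,"dy": 0,"dz": 8.3,"ax": 0,"ay": 0,"az": 0}]}}

```text
time_s: 18.2
position: [0.5229, 0.0836, 0.2802]
orientation: [0.51, 0.49, 0.508, -0.491]
ft_force: [1.4, 1.3, 2.9]
opening: -0.0002
```

```bash
cat > l.py <<'E'
from h import *
import sys
_,p,R=st()
print(p)
for a in map(float,sys.argv[1:]):
    t=lid(a,.185,.01)+.011*ex
    print(a,t.round(4),(R.T@(t-p)*100).round(2))
E
python3 l.py .8 .7 .6 .5 .4 .3 .2
```

```text
[0.52289532 0.08357647 0.2802467 ]
0.8 [0.5228 0.0703 0.2697] [ 1.06 -0.06  1.33]
0.7 [0.5233 0.057  0.2568] [ 2.35 -0.06  2.65]
0.6 [0.5238 0.045  0.2427] [ 3.77 -0.06  3.85]
0.5 [0.5242 0.0345 0.2275] [ 5.29 -0.05  4.9 ]
0.4 [0.5246 0.0255 0.2113] [ 6.92 -0.06  5.79]
0.3 [0.5248 0.0183 0.1942] [ 8.62 -0.06  6.51]
0.2 [0.525  0.0127 0.1766] [10.39 -0.06  7.06]
```

Call:
{"api": "move_arm", "payload": {"deltas": [{"dx": 1,"dy": 0,"dz": 1.3,"ax": 0,"ay": 0,"az": 0},{"dx": 2.3,"dy": 0,"dz": 2.6,"ax": 0,"ay": 0,"az": 0},{"dx": 3.7,"dy": 0,"dz": 3.8,"ax": 0,"ay": 0,"az": 0},{"dx": 5.2,"dy": 0,"dz": 4.9,"ax": 0,"ay": 0,"az": 0},{"dx": 6.9,"dy": 0,"dz": 5.8,"ax": 0,"ay": 0,"az": 0}]}}

```text
time_s: 18.82
position: [0.525, 0.0245, 0.2103]
orientation: [0.51, 0.49, 0.508, -0.491]
ft_force: [1.4, -0.1, 2.4]
opening: 0.0004
```

```bash
python3 l.py .35 .3 .25 .2 .15 .1 .05 0
```

```text
[0.52502098 0.02449145 0.21029634]
0.35 [0.5247 0.0217 0.2028] [ 0.75 -0.04  0.28]
0.3 [0.5248 0.0183 0.1942] [ 1.61 -0.04  0.62]
0.25 [0.5249 0.0153 0.1855] [ 2.49 -0.04  0.91]
0.2 [0.525  0.0127 0.1766] [ 3.38 -0.04  1.16]
0.15 [0.5251 0.0106 0.1675] [ 4.28 -0.04  1.37]
0.1 [0.5252 0.009  0.1584] [ 5.19 -0.04  1.53]
0.05 [0.5252 0.0078 0.1492] [ 6.11 -0.04  1.65]
0.0 [0.5253 0.007  0.14  ] [ 7.04 -0.04  1.72]
```

Call:
{"api": "move_arm", "payload": {"deltas": [{"dx": 0.8,"dy": 0,"dz": 0.3,"ax": 0,"ay": 0,"az": 0},{"dx": 1.7,"dy": 0,"dz": 0.7,"ax": 0,"ay": 0,"az": 0},{"dx": 2.6,"dy": 0,"dz": 1,"ax": 0,"ay": 0,"az": 0},{"dx": 3.5,"dy": 0,"dz": 1.2,"ax": 0,"ay": 0,"az": 0},{"dx": 4.3,"dy": 0,"dz": 1.4,"ax": 0,"ay": 0,"az": 0}]}}

```text
time_s: 19.45
position: [0.5253, 0.0103, 0.1667]
orientation: [0.51, 0.49, 0.508, -0.492]
ft_force: [-1.4, -0.7, 1.5]
opening: 0.0
```

Call:
{"api": "move_arm", "payload": {"deltas": [{"dx": 0.5,"dy": 0,"dz": 0.1,"ax": 0,"ay": 0,"az": 0},{"dx": 0.9,"dy": 0,"dz": 0.2,"ax": 0,"ay": 0,"az": 0},{"dx": 1.3,"dy": 0,"dz": 0.2,"ax": 0,"ay": 0,"az": 0},{"dx": 1.7,"dy": 0,"dz": 0.3,"ax": 0,"ay": 0,"az": 0},{"dx": 2.1,"dy": 0,"dz": 0.3,"ax": 0,"ay": 0,"az": 0}]}}

```text
time_s: 20.08
position: [0.5255, 0.0071, 0.1456]
orientation: [0.51, 0.49, 0.508, -0.491]
ft_force: [-0.8, -0.5, 1.2]
opening: -0.0001
```

```bash
python3 l.py .05 0
python3 - <<'E'
from h import *
from rig import eyes
im=eyes.grab_frame("scene");cv2.imwrite("pics/s10.png",cv2.resize(im[130:290,220:380,::-1],None,fx=3.7,fy=3.7))
E
```

```text
[0.52550144 0.00712154 0.14556733]
0.05 [0.5252 0.0078 0.1492] [-0.37 -0.02 -0.06]
0.0 [0.5253 0.007  0.14  ] [ 0.56 -0.02  0.  ]
```

View pics/s10.png

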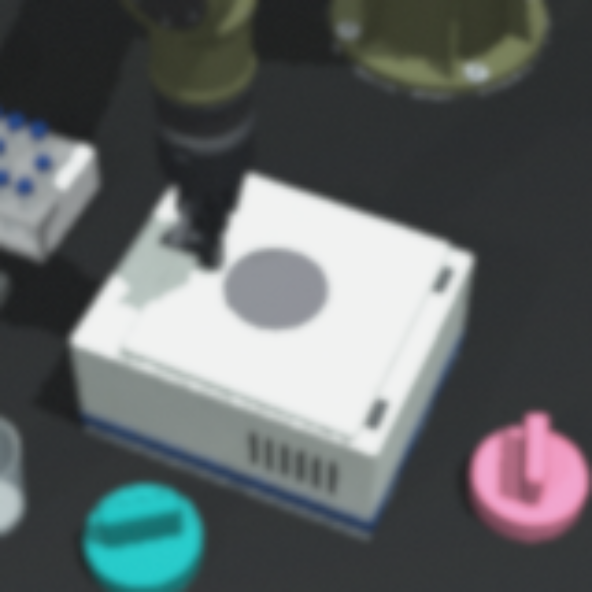

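Call:
{"api": "move_arm", "payload": {"deltas": [{"dx": 0.12,"dy": 0,"dz": 0,"ax": 0,"ay": 0,"az": 0},{"dx": 0.24,"dy": 0,"dz": 0,"ax": 0,"ay": 0,"az": 0},{"dx": 0.36,"dy": 0,"dz": 0,"ax": 0,"ay": 0,"az": 0},{"dx": 0.46,"dy": 0,"dz": 0,"ax": 0,"ay": 0,"az": 0},{"dx": 0.54,"dy": 0,"dz": 0,"ax": 0,"ay": 0,"az": 0}]}}

```text
time_s: 20.75
position: [0.5256, 0.0069, 0.14]
orientation: [0.51, 0.49, 0.508, -0.492]
ft_force: [-2.5, -0.7, 8.6]
opening: 0.0
```

Call:
{"api": "move_arm", "payload": {"deltas": [{"dx": 0.05,"dy": 0,"dz": 0,"ax": 0,"ay": 0,"az": 0},{"dx": 0.1,"dy": 0,"dz": 0,"ax": 0,"ay": 0,"az": 0},{"dx": 0.13,"dy": 0,"dz": 0,"ax": 0,"ay": 0,"az": 0},{"dx": 0.15,"dy": 0,"dz": 0,"ax": 0,"ay": 0,"az": 0},{"dx": 0.15,"dy": 0,"dz": 0,"ax": 0,"ay": 0,"az": 0}]}}

```text
time_s: 21.38
position: [0.5256, 0.0069, 0.1399]
orientation: [0.511, 0.49, 0.508, -0.491]
ft_force: [-4.8, -1.5, 13.6]
opening: -0.0002
```

Call:
{"api": "move_arm", "payload": {"deltas": [{"dx": 0.08,"dy": 0,"dz": 0,"ax": 0,"ay": 0,"az": 0},{"dx": 0.12,"dy": 0,"dz": 0,"ax": 0,"ay": 0,"az": 0},{"dx": 0.15,"dy": 0,"dz": 0,"ax": 0,"ay": 0,"az": 0},{"dx": 0.15,"dy": 0,"dz": 0,"ax": 0,"ay": 0,"az": 0},{"dx": 0.15,"dy": 0,"dz": 0,"ax": 0,"ay": 0,"az": 0}]}}

```text
time_s: 22.0
position: [0.5256, 0.0069, 0.1399]
orientation: [0.511, 0.49, 0.508, -0.491]
ft_force: [-5.0, -1.1, 14.3]
opening: 0.0001
```

Call:
{"api": "move_arm", "payload": {"deltas": [{"dx": -0.5,"dy": 0,"dz": 0,"ax": 0,"ay": 0,"az": 0},{"dx": -2,"dy": 0,"dz": 0,"ax": 0,"ay": 0,"az": 0},{"dx": -5,"dy": 0,"dz": 0,"ax": 0,"ay": 0,"az": 0},{"dx": -9,"dy": -3,"dz": 0,"ax": 0,"ay": 0,"az": 0},{"dx": -12,"dy": -6,"dz": 0,"ax": 0,"ay": 0,"az": 0}]}}

```text
time_s: 22.62
position: [0.4653, 0.0053, 0.262]
orientation: [0.511, 0.49, 0.507, -0.491]
ft_force: [-0.0, -0.7, 0.4]
opening: 0.0001
```

Run:
```python
from h import *
from rig import eyes
im=eyes.grab_frame("scene");cv2.imwrite("pics/s11.png",im[:,:,::-1])
cv2.imwrite("pics/s11c.png",cv2.resize(im[150:280,150:370,::-1],None,fx=3.5,fy=3.5,interpolation=cv2.INTER_CUBIC))
s=eyes.get_calibration("scene")
for a in (0,.03): print(proj(s,[lid(a,.205,.01,-.107),lid(a,.205,.01,.107)]))
print(st()[0]["time_s"],st()[1],st()[0]["ft_force"])
```

```text
[[251.80376505 224.18837989]
 [282.60811091 176.53219361]]
[[251.74646902 223.00254007]
 [282.66728798 175.27765339]]
22.675 [0.46322659 0.00521119 0.2655649 ] [-2.36040424 -0.53735411  1.79869173]
```

View pics/s11.png

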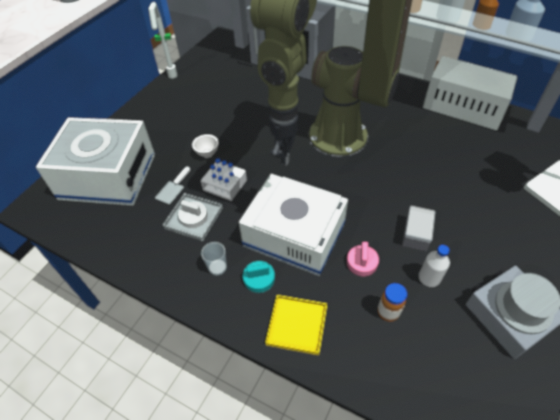

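View pics/s11c.png

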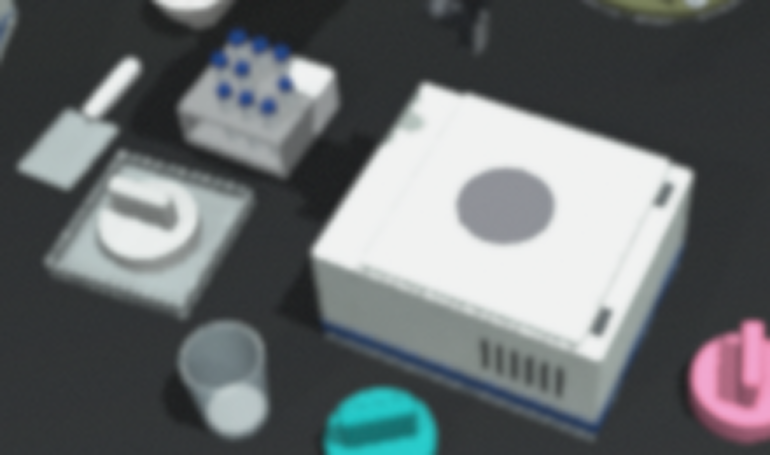

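```bash
python3 -c "
from rig import manip
print(manip.hand_in())"
```

```text
the job is handed in; nothing more can be done
None
```

The rotor cover is unlocked and lying flat, grip upward, in the bare steel tray, and the centrifuge's lid is shut. I handed the job in at about 23 s.

- **Unlocking:** I turned the bar counter-clockwise by about 54°. The wrist torque then rose to about 0.9 N m, which I took as the stop. That is a few degrees more than the 49° I had estimated from the pictures. I backed off slightly, and the cover lifted out with only its own weight on the wrist (about 2.5 N).
- **Placing:** Touchdown in the tray was about 3 N upward before I let go. The wrist and scene pictures afterwards show the cover flat and near the tray's centre.
- **Lid:** I pushed it shut from behind with closed fingers. At the end the fingertip stood at 139.9 mm, against 140 mm expected for a shut lid. It moved no further as the push rose to about 14 N.
- **Last picture:** The arm is clear. The lid lies flat on the deck, and the rack, beaker, jar, bowl, spatula and look-alikes appear unmoved. I judged those by eye only.

No check failed; the only disagreement was the turn angle above.

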